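# Open the spring-lid tube holder

## Task

Of the two white tube holders on the bench, open the wider one: press down the release tab at its front so that the lid springs up by itself, then push the lid all the way open past upright until it rests on its back stop. Leave the narrow holder shut, do not lift, tip or shove either holder, leave the tubes and other things where they stand, and take the hand away at the end.

Things in the scene. Friction and masses are not known exactly. Their poses are not given: they have to be found in the camera images.
- wide_holder: the wide heated tube holder, the one to open: a white plastic box 140 mm deep (its x) x 160 mm wide (its y), rim 75 mm high, 2 kg, standing loose on the bench on rubber feet. Origin: centre of its underside; its own +x points from the front (release tab) to the back (lid hinge), z up; it stands with its front turned towards the robot within about 20 degrees.
- wide_lid (a joint): lid angle of the wide holder (rad): 0 shut and latched; freed, a spring pin under it lifts it by itself to about 0.36 within about a quarter of a second; 1.8 fully open at its stop, leaning back past upright. Between 0.36 and upright (1.57) it sinks back to 0.36 when let go; past upright it falls back onto its stop. Pushing it takes under 3 N at the free edge.
- wide_tab (a joint): angle of the wide holder's release tab (rad): 0 at rest, grows as the paddle is pressed down, 0.3 at its stop; the latch lets go at about 0.13 (some 6 mm down). Springs back to 0 when let go. Pressed at the pad point it takes about 2 N to start and 4.5 N to bottom, 12 mm lower.
- wide_pad (a point): point on the upper face of the wide holder's release tab where it is pressed straight down: on the grey paddle, 44 mm wide, that juts out level from the middle of the holder's front, 141 mm (paddle end) to 92 mm ahead of the holder's centre, top face 49 mm above the bench; the point is 124 mm ahead of the centre (holder -x). Behind the paddle, 85 to 91 mm ahead of the centre, a 24 mm wide hook arm stands up to 90 mm above the bench.
- wide_lip (a point): middle of the free front edge of the wide holder's lid (end of the small 32 mm wide lip that the latch hooks), 147 mm from the hinge axis; the lid is a flat grey plate 138 mm long, 160 mm wide, 7 mm thick.
- wide_hinge (a point): middle of the hinge axis of the wide holder's lid: along the holder's y, 66 mm behind the holder's centre (holder +x), 79 mm above the bench. The lid lies from it towards the holder's front when shut.
- narrow_holder: the narrow heated tube holder, to be left shut; otherwise built exactly like the wide one: a white plastic box 140 mm deep (its x) x 90 mm wide (its y), rim 75 mm high, 2 kg, standing loose on the bench on rubber feet. Origin: centre of its underside; its own +x points from the front (release tab) to the back (lid hinge), z up; it stands with its front turned towards the robot within about 20 degrees.
- narrow_lid (a joint): lid angle of the narrow holder (rad): 0 shut and latched; freed, a spring pin under it lifts it by itself to about 0.36 within about a quarter of a second; 1.8 fully open at its stop, leaning back past upright. Between 0.36 and upright (1.57) it sinks back to 0.36 when let go; past upright it falls back onto its stop. Pushing it takes under 3 N at the free edge.
- narrow_tab (a joint): angle of the narrow holder's release tab (rad): 0 at rest, grows as the paddle is pressed down, 0.3 at its stop; the latch lets go at about 0.13 (some 6 mm down). Springs back to 0 when let go. Pressed at the pad point it takes about 2 N to start and 4.5 N to bottom, 12 mm lower.
- narrow_pad (a point): point on the upper face of the narrow holder's release tab where it is pressed straight down: on the grey paddle, 44 mm wide, that juts out level from the middle of the holder's front, 141 mm (paddle end) to 92 mm ahead of the holder's centre, top face 49 mm above the bench; the point is 124 mm ahead of the centre (holder -x). Behind the paddle, 85 to 91 mm ahead of the centre, a 24 mm wide hook arm stands up to 90 mm above the bench.
- narrow_lip (a point): middle of the free front edge of the narrow holder's lid (end of the small 32 mm wide lip that the latch hooks), 147 mm from the hinge axis; the lid is a flat grey plate 138 mm long, 90 mm wide, 7 mm thick.
- narrow_hinge (a point): middle of the hinge axis of the narrow holder's lid: along the holder's y, 66 mm behind the holder's centre (holder +x), 79 mm above the bench. The lid lies from it towards the holder's front when shut.
- tube_a: loose capped sample tube, 25 mm diameter, 57 mm tall, standing between the fronts of the holders; origin at the centre of its foot
- tube_b: loose capped sample tube like tube_a, standing behind and between the holders; origin at the centre of its foot
- tube_cap: loose white screw cap, 25 mm diameter, 12 mm high, lying in front of the gap between the holders; origin at the centre of its underside
- tube_rack: black tube rack, 200 x 100 x 40 mm with tubes to 56 mm, to the left; origin at the centre of its underside
- cold_block: yellow cold block, 120 x 80 x 53 mm, to the right; origin at the centre of its underside
- reagent: amber jar with white cap, 48 mm diameter, 85 mm tall, behind the holders on the right; origin at the centre of its underside
Things that resemble listed ones, but are neither listed nor needed, are in the scene too. What is shaped like the narrow_holder but blue or brown is not meant.

How it is judged:
On the way, in this order (a step that is already met when the one before it is completed fails the run):
1. the wide holder's release tab is pressed while its lid is still down (value of joint wide_tab above 0.1 rad and value of joint wide_lid below 0.2 rad), for 0.02 s.
2. the wide holder's lid has sprung up by itself, the fingers not on it (value of joint wide_lid between 0.25 and 0.8 rad and contact force between the fingers and wide_lid below 0.5 N), for 0.1 s.
3. the lid has been pushed past upright (value of joint wide_lid above 1.6 rad).
At the end, for the whole second after the job is handed in: Wide lid rests fully open (over 1.7 rad), its tab sprung back (under 0.06 rad), narrow lid shut (under 0.06 rad), both holders flat (tilt under 0.05 rad, under 10 mm up), at rest within 40 mm of their starts; every other thing within 30 mm of its start (value of joint wide_lid above 1.7 rad and value of joint each of wide_tab, narrow_lid below 0.06 rad and angle between each of wide_holder, narrow_holder's own z axis and vertical below 0.05 rad and height (world z) of each of wide_holder, narrow_holder below 0.01 m and distance of each of wide_holder, narrow_holder from where it was at the start of the episode below 0.04 m and linear speed of wide_holder below 0.02 m/s and velocity of joint wide_lid between -0.1 and 0.1 rad/s and distance of each of tube_a, tube_b, tube_cap, tube_rack, cold_block, reagent from where it was at the start of the episode below 0.03 m); the robot touches nothing.
It fails at once if the narrow holder's lid springs open (value of joint narrow_lid above 0.15 rad).
It fails at once if a holder is lifted or tipped (more than 15 mm up or 0.15 rad) (height (world z) of any of wide_holder, narrow_holder above 0.015 m or angle between any of wide_holder, narrow_holder's own z axis and vertical above 0.15 rad).
It fails at once if a holder is shoved more than 40 mm (distance of any of wide_holder, narrow_holder from where it was at the start of the episode above 0.04 m).
It fails at once if a bystander is lifted, carried or knocked more than 30 mm (distance of any of tube_a, tube_b, tube_cap, tube_rack, cold_block, reagent from where it was at the start of the episode above 0.03 m).
It also fails if it takes over 45 s, if anything falls off the work surface, if the arm or the gripper's body presses on something with over 40 N, if the wrist force passes 120 N, or if a joint passes its speed limit or range.

## Robot

A 6-joint arm with a two-finger parallel gripper is mounted at the origin on the work surface. World frame = base frame: x ahead of the robot, y to its left, z up, the work surface at z = 0. Lengths are in m, angles in rad, forces in N, time in s.
With the tool pointing down it reaches from about 0.275 to 0.825 m from the base axis. Payload 4.9 kg.
Tool frame: the origin (TCP) lies on the front face of the gripper's body, between the roots of the fingers; the fingertips stand 73 mm ahead of it and the grasp point (between the pads) lies 54 mm ahead of it; z points along the fingers, y is the line along which they close (so a half turn about z gives the same grasp; the last joint's range is limited). The gripper opens to 85 mm and grips with 20 to 120 N. Pads are 22 mm wide; open, the fingers measure 114 mm over their backs; the gripper's body (76 mm by 85 mm) begins 54 mm behind the grasp point. The pads swing forward as they close: fully open they stand 13 mm farther back than shut.
Start: joints at [1.199, 0.326, -0.193, 1.052, 0, 1.437], TCP at [0.13, 0.535, 0.304] pointing down, gripper open.
Joint ranges: [-2.65, 2.65], [-0.97, 1.79], [-1.3, 1.35], [-1.93, 2.1], [-1.47, 1.37], [-3.14, 3.14]. Speed limits (rad/s): [2.57, 2.57, 3.14, 3.14, 3.14, 3.14].

## Interface

Orientations are given as a rotation vector (axis times angle).
In Python, from bench import ctrl, cams, nets gives the robot as it stands. The module is installed in compiled form; this text tells all that it offers.
- The arm moves only by the tool arm_command, never from a script. Its argument "targets" is one flat list of numbers, 7 for each row, row after row: the shift along the tool's x, y, z each as a share of 0.25 m, from -1 to 1, then the turn, a rotation vector about the tool's x, y, z each as a share of 2 pi rad, from -1 to 1, then the gripper command: -1 is fully open, 1 is shut, values between are in proportion. A call has exactly 8 rows; each row shifts and turns the commanded pose from where the row before left it, along the tool's axes as they then stand; what a row does not reach is not made up. A row lasts 1/12 s, in which the tool goes at most 41.7 mm and 7.16 degrees, less where a joint would pass 70% of its speed; a pose out of reach is approached as far as the arm can. A call with a number of a shift or a turn outside -1 to 1 is refused whole. A call with a gripper value outside its range is refused whole. The fingers move at their own pace and stop on an object; "newtons" is the grip in N (left out, the last holds). Time passes only in rows, so rows that do not move let the fingers close, or fill a call up. It gives the time, the measured TCP pose, the force, the opening and the grip force at its end, in the units of the state.
- ctrl.read_state(): the state, without advancing time (a new reading comes with each control period).
- cams.grab_frame(name): name is "scene" or "side" or "wrist"; returns a dict with "image" (480x640x3 uint8, blue, green, red), "intrinsics" (3x3 intrinsics, pixels), "rvec" (rotation vector, rad) and "tvec" (3), from world to camera coordinates, as OpenCV has them; the wrist camera has in their place "hand_eye" (4x4, takes a point from camera to tool coordinates, whose origin is the TCP and whose axes are the flange's). Camera axes: x right, y down, z forward; pixel columns grow to the right and rows downward; lengths in m; the calibration is good to about 2 mm. The wrist camera is an equidistant fisheye: a pixel r from the principal point sees the ray r / f radians off the axis. A picture is of the moment at which its call begins: read the wrist's pose just before it. There is no depth.
- ctrl.job_done(): hands the job in; it is judged then, once.
Trained networks look in a picture, given as the dict that the camera call returned (one of the last four; its "shot" number tells which), for a name from the list of things; names that differ only in an ending like _2 or _b are one class to them, and where a whole thing is asked for, a point or a joint stands for the part that bears it (a point fixed in the world has none). Each returns a list of dicts, best first, with "conf" (0 to 1); they miss things now and then, are a little off and sometimes report something else, mostly with a low value. They report only what shows in the picture. A call takes as long as a camera call. They do not tell look-alikes from the thing itself.
- nets.find_in(name, picture): "bbox" ([centre column, centre row, width, height] in pixels, round what is visible of it).
- nets.regions_of(name, picture): "mask" (480x640 bool, what is visible of it) and "bbox" ([centre column, centre row, width, height] in pixels, round what is visible of it).
- nets.landmark_of(name, picture): "location" ([row, column] in pixels: a listed point, or the origin of a listed thing).
The state is a dict: "t": time; "qpos": joint angles; "qvel": joint speeds; "effort": joint torques, N m; "eef_pos": TCP position; "eef_rot": TCP orientation; "ft_force": force on the tool from outside, world axes, zero at the start; "moment": the same for the moment, N m; "opening": opening from 0.0 (shut) to 1.0 (fully open); "finger_force": force on a finger pad.
Only numpy, scipy, OpenCV 4.12 (cv2) and the standard library are available. Lean on these libraries where they do the work, as an engineer would, in place of code of your own. Each camera call takes 0.05 s, during which the arm holds its last target. There are 200 camera calls.

## Working session

There is one attempt and no reset: what is moved stays moved. The work goes in short steps, Python scripts to look and compute and a tool call to move; the robot and the scene stay as the last step left them, time stands still between calls to the robot, and variables do not carry over. Pictures are saved under pics/ and viewed, at most 10 in all, crops included, and the job is handed in when it is done.

Besides the shell and the picture viewer there is one more tool, called after "Emit:" as name(argument=value, ...), one argument or row to a line, values as JSON. arm_command: Moves the arm, as the interface text tells. Its arguments: {"type":"object","properties":{"targets":{"type":"array"},"newtons":{"type":"number"}},"required":["targets"]}

```bash
mkdir -p pics; cat > h.py <<'E'
import numpy as np, cv2
from bench import ctrl, cams, nets
def ray(f,rc):
    K=np.array(f["intrinsics"]);R=cv2.Rodrigues(np.array(f["rvec"],float))[0];t=np.array(f["tvec"],float).ravel()
    d=R.T@np.linalg.inv(K)@np.array([rc[1],rc[0],1.]);return -R.T@t,d
def onz(f,rc,z):
    o,d=ray(f,rc);return o+d*(z-o[2])/d[2]
def proj(f,p):
    return cv2.projectPoints(np.array([p],float),np.array(f["rvec"],float),np.array(f["tvec"],float),np.array(f["intrinsics"],float),None)[0].ravel()
E
python3 - <<'E'
from h import *
s=ctrl.read_state();print({k:np.round(v,3) for k,v in s.items()})
for c in("scene","side"):
    f=cams.grab_frame(c);cv2.imwrite(f"pics/{c}0.png",f["image"])
    for n,z in(("wide_pad",.049),("wide_hinge",.079),("wide_lip",.079),("wide_holder",0),("narrow_pad",.049),("narrow_hinge",.079),("narrow_holder",0),("tube_a",0),("tube_cap",0),("tube_b",0),("reagent",0)):
        for r in nets.landmark_of(n,f)[:4]:
            print(c,n,round(r["conf"],2),np.round(r["location"]),np.round(onz(f,r["location"],z),3))
E
```

```text
{'t': np.float64(0.0), 'qpos': array([ 1.199,  0.327, -0.194,  1.052, -0.   ,  1.437]), 'qvel': array([-0.001,  0.001, -0.   , -0.002, -0.001,  0.001]), 'effort': array([-2.0000e-03, -4.4339e+01,  2.6244e+01,  1.5000e-02, -0.0000e+00,
        0.0000e+00]), 'eef_pos': array([0.129, 0.534, 0.303]), 'eef_rot': array([-3.730e-01, -3.119e+00,  3.000e-03]), 'ft_force': array([0.201, 0.754, 0.408]), 'moment': array([ 0.009, -0.012, -0.015]), 'finger_force': np.float64(0.0), 'opening': np.float64(1.0)}
scene wide_pad 0.78 [304. 384.] [0.479 0.192 0.049]
scene wide_hinge 0.79 [335. 300.] [0.668 0.185 0.079]
scene wide_lip 0.9 [299. 368.] [0.515 0.183 0.079]
scene wide_lip 0.33 [302. 386.] [0.488 0.207 0.079]
scene wide_holder 0.94 [339. 329.] [0.599 0.179 0.   ]
scene narrow_pad 0.83 [260. 415.] [0.356 0.135 0.049]
scene narrow_pad 0.77 [197. 306.] [ 0.454 -0.148  0.049]
scene narrow_pad 0.68 [133. 349.] [ 0.237 -0.295  0.049]
scene narrow_pad 0.38 [153. 202.] [ 0.596 -0.419  0.049]
scene narrow_hinge 0.85 [145. 277.] [ 0.437 -0.317  0.079]
scene narrow_hinge 0.83 [263. 512.] [0.211 0.264 0.0
[... 1118 characters left out ...]
. 382.] [ 0.579 -0.135  0.   ]
side narrow_holder 0.74 [266. 194.] [0.271 0.222 0.   ]
side tube_a 0.64 [267. 314.] [0.484 0.005 0.   ]
side tube_a 0.49 [237. 374.] [ 0.696 -0.01   0.   ]
side tube_a 0.28 [227. 302.] [0.594 0.171 0.   ]
side tube_cap 0.42 [279. 306.] [ 0.435 -0.016  0.   ]
side tube_cap 0.27 [237. 394.] [ 0.735 -0.051  0.   ]
side tube_b 0.64 [267. 314.] [0.484 0.005 0.   ]
side tube_b 0.49 [237. 374.] [ 0.696 -0.01   0.   ]
side tube_b 0.28 [227. 302.] [0.594 0.171 0.   ]
side reagent 0.76 [255. 446.] [ 0.762 -0.199  0.   ]
side reagent 0.71 [207. 209.] [0.472 0.458 0.   ]
side reagent 0.47 [228. 299.] [0.585 0.174 0.   ]
side reagent 0.44 [238. 370.] [ 0.685 -0.007  0.   ]
```

View pics/scene0.png

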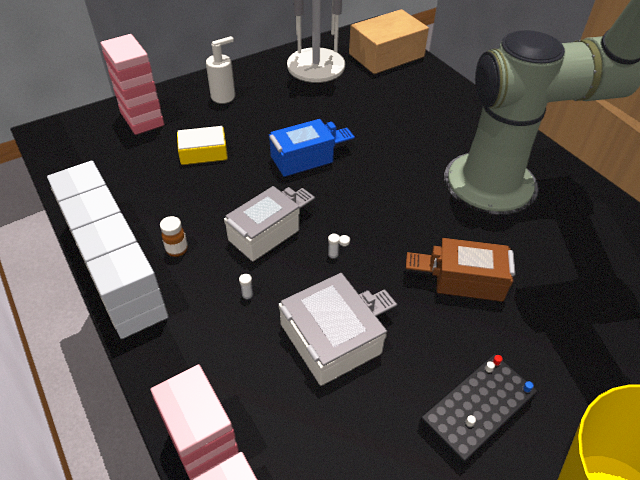

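View pics/side0.png

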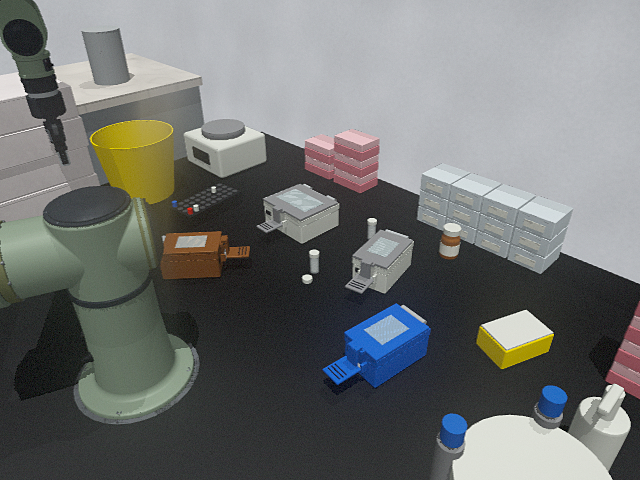

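The scene picture shows the wide white holder around (333,325) with its paddle at (382,302). The brown and blue ones are decoys at (475,270) and (302,147). The side view agrees, with the wide holder at (300,212) and its paddle at (268,226). Both views put the pad near (0.479, 0.184) and the hinge near (0.669, 0.178), 190 mm apart as they should be, with yaw about -0.03.

```bash
cat >> h.py <<'E'
from scipy.spatial.transform import Rotation as Ro
C=np.array([.603,.180]);YAW=-.03
def H(x,y,z):
    c,s=np.cos(YAW),np.sin(YAW);return np.array([C[0]+c*x-s*y,C[1]+s*x+c*y,z])
def Rt(deg):
    a=np.radians(deg);h=Ro.from_euler('z',YAW).as_matrix()
    return h@np.array([[-np.cos(a),0,np.sin(a)],[0,1,0],[-np.sin(a),0,-np.cos(a)]])
def plan(tip,deg):
    "shares: turn first, then shift along the turned tool axes"
    s=ctrl.read_state();R0=Ro.from_rotvec(s["eef_rot"]).as_matrix();R1=Rt(deg)
    tcp=np.array(tip)-.073*R1[:,2];d=tcp-np.array(s["eef_pos"])
    rv=Ro.from_matrix(R0.T@R1).as_rotvec()
    print("t",round(float(s["t"]),2),"tip",np.round(s["eef_pos"]+.073*R0[:,2],4),"F",np.round(s["ft_force"],1),"open",round(float(s["opening"]),2))
    print("turn share",np.round(rv/2/np.pi,4),"shift share after turn",np.round(R1.T@d/.25,3),"before turn",np.round(R0.T@d/.25,3))
E
python3 -c "
from h import *
plan(H(-.16,0,.16),30)"
```

```text
t 1.2 tip [0.1295 0.5345 0.2309] F [ 0.1  0.  -0.7] open 1.0
turn share [-0.0087 -0.083  -0.0323] shift share after turn [-0.834 -1.361  0.854] before turn [-1.406 -1.094  0.323]
```

Emit:
arm_command(
  targets=[0,0,0,-0.0017,-0.0166,-0.0065,1,0,0,0,-0.0017,-0.0166,-0.0065,1,0,0,0,-0.0017,-0.0166,-0.0065,1,0,0,0,-0.0017,-0.0166,-0.0065,1,0,0,0,-0.0017,-0.0166,-0.0065,1,-0.07,-0.113,0.071,0,0,0,1,-0.07,-0.113,0.071,0,0,0,1,-0.07,-0.113,0.071,0,0,0,1],
  newtons=20,
)

```text
t: 1.87
eef_pos: [0.1986, 0.4472, 0.2836]
eef_rot: [0.033, 2.618, -0.011]
ft_force: [1.1, 0.2, -0.2]
opening: -0.001
finger_force: 0.0
```

Emit:
arm_command(
  targets=[-0.07,-0.113,0.071,0,0,0,1,-0.07,-0.113,0.071,0,0,0,1,-0.07,-0.113,0.071,0,0,0,1,-0.07,-0.113,0.071,0,0,0,1,-0.07,-0.113,0.071,0,0,0,1,-0.07,-0.113,0.071,0,0,0,1,-0.07,-0.113,0.071,0,0,0,1,0,0,0,0,0,0,1],
)

```text
t: 2.53
eef_pos: [0.3643, 0.2398, 0.2375]
eef_rot: [0.052, 2.616, -0.018]
ft_force: [-0.2, 0.7, -0.4]
opening: 0.002
finger_force: 0.0
```

```bash
python3 -c "
from h import *
plan(H(-.12,0,.07),30)
s=ctrl.read_state();f=cams.grab_frame('wrist');cv2.imwrite('pics/w1.png',f['image'])
print(f['hand_eye'],f['intrinsics'])
R=Ro.from_rotvec(s['eef_rot']).as_matrix();T=np.array(f['hand_eye']);K=np.array(f['intrinsics'])
for n,z in(('wide_pad',.049),('wide_hinge',.079),('wide_lip',.079)):
  for r in nets.landmark_of(n,f)[:2]:
    v=np.array([(r['location'][1]-K[0,2])/K[0,0],(r['location'][0]-K[1,2])/K[1,1]]);th=np.linalg.norm(v)
    d=np.r_[v/th*np.sin(th),np.cos(th)];d=R@T[:3,:3]@d;o=R@T[:3,3]+s['eef_pos']
    print(n,round(r['conf'],2),np.round(r['location']),np.round(o+d*(z-o[2])/d[2],4))
print(H(-.124,0,0),H(.066,0,0))
"
```

```text
t 2.53 tip [0.4008 0.2381 0.1743] F [-0.2  0.7 -0.4] open 0.0
turn share [-0.0012  0.0002 -0.0012] shift share after turn [-0.082 -0.21   0.529] before turn [-0.083 -0.206  0.531]
[[ 6.26327736e-04 -9.51210049e-01 -3.08543432e-01  7.89723110e-02]
 [ 9.99999688e-01  7.44530757e-04 -2.65368144e-04  9.05704439e-04]
 [ 4.82140921e-04 -3.08543170e-01  9.51210219e-01 -6.94906838e-02]
 [ 0.00000000e+00  0.00000000e+00  0.00000000e+00  1.00000000e+00]] [[371.64829954   0.         316.7716622 ]
 [  0.         371.64829954 241.28382588]
 [  0.           0.           1.        ]]
wide_pad 0.91 [223. 255.] [0.4693 0.1861 0.049 ]
wide_hinge 0.59 [357. 277.] [0.6613 0.1822 0.079 ]
wide_lip 0.72 [286. 258.] [0.5146 0.1845 0.079 ]
[0.4790558  0.18371944 0.        ] [0.6689703 0.1780203 0.       ]
```

View pics/w1.png

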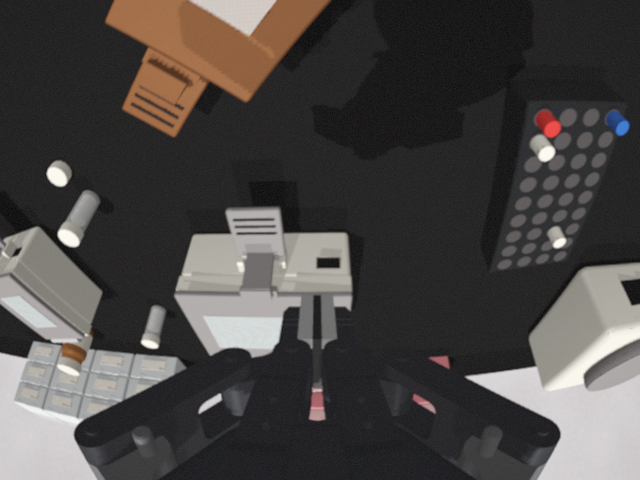

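The wrist view shows the paddle at about (255,225), ahead of the wide holder, and the shut fingers to its right at (317,300). It gives values 2–9 mm from the earlier ones, so I take the mean.

```bash
sed -i 's/C=np.array.*;YAW/C=np.array([.600,.1815]);YAW/' h.py; python3 -c "
from h import *
plan(H(-.119,0,.07),30)"
```

```text
t 2.73 tip [0.3978 0.2445 0.1749] F [0.5 0.5 0.1] open -0.0
turn share [-0.     -0.0001  0.0003] shift share after turn [-0.085 -0.227  0.533] before turn [-0.084 -0.228  0.533]
```

Emit:
arm_command(
  targets=[-0.014,-0.038,0.088,0,0,0,1,-0.014,-0.038,0.088,0,0,0,1,-0.014,-0.038,0.088,0,0,0,1,-0.014,-0.038,0.088,0,0,0,1,-0.014,-0.038,0.088,0,0,0,1,-0.015,-0.037,0.09,0,0,0,1,0,0,0,0,0,0,1,0,0,0,0,0,0,1],
)

```text
t: 3.4
eef_pos: [0.4436, 0.1869, 0.1329]
eef_rot: [0.035, 2.621, -0.012]
ft_force: [-0.7, 0.6, -0.2]
opening: -0.001
finger_force: 0.0
```

```bash
python3 -c "
from h import *
plan(H(-.119,0,.036),30)
f=cams.grab_frame('wrist');g=cams.grab_frame('scene');h=cams.grab_frame('side')
cv2.imwrite('pics/c1.png',np.vstack([np.hstack([cv2.resize(g['image'][250:400,260:440],(400,300)),cv2.resize(h['image'][150:270,230:390],(400,300))]),cv2.resize(f['image'][150:390,160:480],(800,300))]))"
```

```text
t 3.4 tip [0.4799 0.1858 0.0696] F [-0.7  0.6 -0.2] open -0.0
turn share [-0.     -0.0005  0.0005] shift share after turn [ 0.064 -0.003  0.119] before turn [ 0.064 -0.003  0.119]
```

View pics/c1.png

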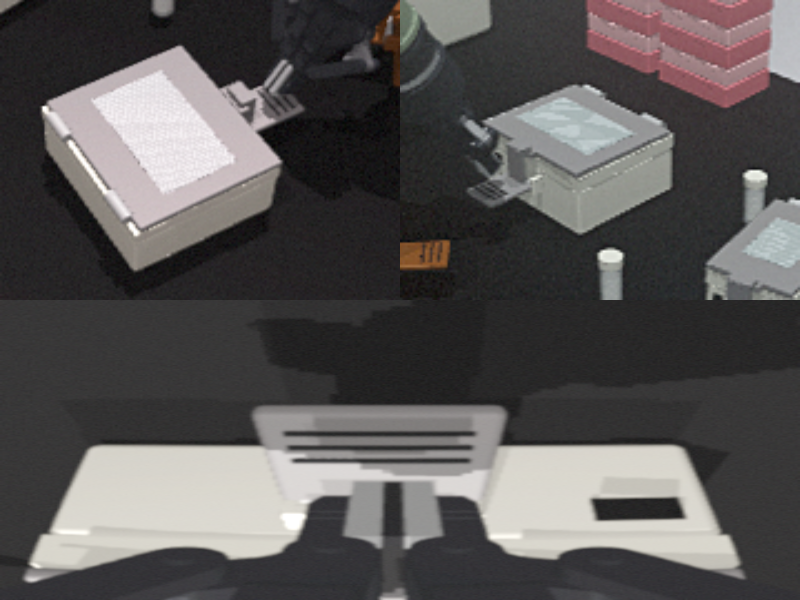

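The fingers are centred on the paddle: the tips are at (390,500) in the wrist crop, and the paddle spans 255–505. I go down in small steps.

Emit:
arm_command(
  targets=[0.0095,0,0.0177,0,0,0,1,0.0095,0,0.0177,0,0,0,1,0.0095,0,0.0177,0,0,0,1,0,0,0,0,0,0,1,0.0019,0,0.0035,0,0,0,1,0.0019,0,0.0035,0,0,0,1,0.0019,0,0.0035,0,0,0,1,0,0,0,0,0,0,1],
)

```text
t: 4.22
eef_pos: [0.4451, 0.1857, 0.1158]
eef_rot: [0.038, 2.618, -0.012]
ft_force: [-0.7, 0.2, 0.9]
opening: 0.002
finger_force: 0.7
```

Emit:
arm_command(
  targets=[0.0019,0,0.0035,0,0,0,1,0.0019,0,0.0035,0,0,0,1,0.0019,0,0.0035,0,0,0,1,0.0019,0,0.0035,0,0,0,1,0.0019,0,0.0035,0,0,0,1,0,0,0,0,0,0,1,0,0,0,0,0,0,1,0,0,0,0,0,0,1],
)

```text
t: 4.88
eef_pos: [0.445, 0.1857, 0.1108]
eef_rot: [0.038, 2.618, -0.012]
ft_force: [-2.4, -0.4, 2.6]
opening: -0.001
finger_force: 1.4
```

```bash
python3 -c "
from h import *
plan(H(-.119,0,.036),30)
g=cams.grab_frame('scene');h=cams.grab_frame('side')
cv2.imwrite('pics/c2.png',np.hstack([cv2.resize(g['image'][250:400,260:440],(400,300)),cv2.resize(h['image'][150:270,230:390],(400,300))]))"
```

```text
t 4.88 tip [0.4815 0.1846 0.0475] F [-2.4 -0.4  2.6] open -0.0
turn share [-0.0001 -0.0001  0.0002] shift share after turn [0.025 0.002 0.039] before turn [0.025 0.002 0.039]
```

View pics/c2.png

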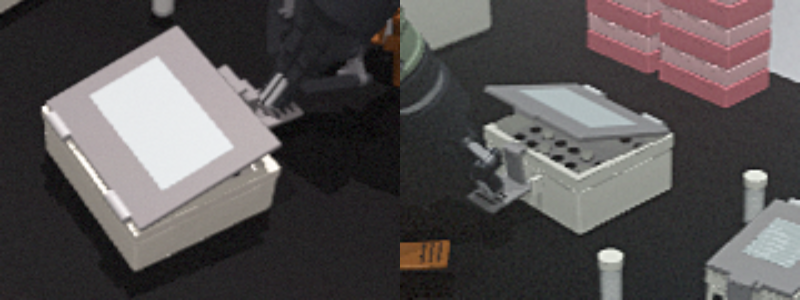

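The lid has popped up about 20°, and the holder hasn't moved. Next I back out along the tool axis and tilt further, to reach under the lid beside the hook.

Emit:
arm_command(
  targets=[0,0,-0.05,0,0,0,1,0,0,-0.08,0,0,0,1,0,0,-0.08,0,0,0,1,0,0,0,0,-0.0139,0,1,0,0,0,0,-0.0139,0,1,0,0,0,0,-0.0139,0,1,0,0,0,0,0,0,1,0,0,0,0,0,0,1],
)

```text
t: 5.65
eef_pos: [0.4175, 0.1863, 0.1545]
eef_rot: [0.032, 2.368, -0.017]
ft_force: [0.1, -0.6, -0.1]
opening: -0.001
finger_force: 0.0
```

```bash
python3 -c "
from h import *
plan(H(-.125,.045,.095),45)
P=[H(-.125,.045,.095),H(-.05,.045,.095),H(-.026,.045,.129),H(.001,.045,.161),H(.038,.045,.180),H(.069,.045,.184),H(.08,.045,.183)]
for a,b in zip(P,P[1:]): print(np.round(Rt(45).T@(b-a)/.25,3))"
```

```text
t 5.65 tip [0.4685 0.1847 0.1023] F [ 0.1 -0.6 -0.1] open -0.0
turn share [-0.0002 -0.0019  0.0005] shift share after turn [0.006 0.183 0.039] before turn [0.004 0.183 0.039]
[-0.212 -0.     0.212]
[-0.164  0.    -0.028]
[-0.167  0.    -0.014]
[-0.158  0.     0.051]
[-0.099  0.     0.076]
[-0.028  0.     0.034]
```

Emit:
arm_command(
  targets=[0.002,0.061,0.013,0,0,0,1,0.002,0.061,0.013,0,0,0,1,0.002,0.061,0.013,0,0,0,1,0,0,0,0,0,0,1,-0.053,0,0.053,0,0,0,1,-0.053,0,0.053,0,0,0,1,-0.053,0,0.053,0,0,0,1,-0.053,0,0.053,0,0,0,1],
)

```text
t: 6.32
eef_pos: [0.5019, 0.2294, 0.1477]
eef_rot: [0.034, 2.365, -0.017]
ft_force: [-1.5, -0.8, 0.4]
opening: -0.002
finger_force: 0.9
```

Emit:
arm_command(
  targets=[-0.041,0,-0.007,0,0,0,1,-0.041,0,-0.007,0,0,0,1,-0.041,0,-0.007,0,0,0,1,-0.041,0,-0.007,0,0,0,1,-0.042,0,-0.004,0,0,0,1,-0.042,0,-0.004,0,0,0,1,-0.042,0,-0.003,0,0,0,1,-0.041,0,-0.003,0,0,0,1],
)

```text
t: 6.98
eef_pos: [0.5523, 0.2276, 0.2134]
eef_rot: [0.034, 2.366, -0.017]
ft_force: [-0.7, 0.8, -0.6]
opening: 0.001
finger_force: 0.5
```

```bash
python3 -c "
from h import *
plan(H(.069,.045,.184),45)
g=cams.grab_frame('scene');h=cams.grab_frame('side')
cv2.imwrite('pics/c3.png',np.hstack([cv2.resize(g['image'][200:425,250:550],(400,300)),cv2.resize(h['image'][90:270,190:430],(400,300))]))"
```

```text
t 6.98 tip [0.6034 0.2259 0.1613] F [-0.7  0.8 -0.6] open 0.0
turn share [-0.0002 -0.0016  0.0003] shift share after turn [-0.251  0.002  0.125] before turn [-0.252  0.001  0.123]
```

View pics/c3.png

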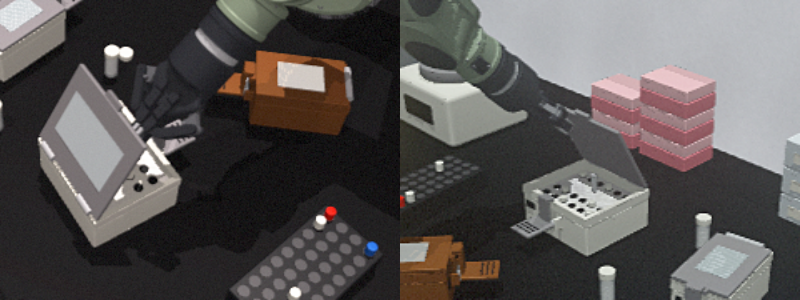

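The lid now stands at about 60° with the fingers behind it, and the holder hasn't moved. I keep going along the arc.

Emit:
arm_command(
  targets=[-0.04,0,0.012,0,0,0,1,-0.04,0,0.012,0,0,0,1,-0.04,0,0.012,0,0,0,1,-0.04,0,0.013,0,0,0,1,-0.025,0,0.019,0,0,0,1,-0.025,0,0.019,0,0,0,1,-0.025,0,0.019,0,0,0,1,-0.025,0,0.019,0,0,0,1],
)

```text
t: 7.75
eef_pos: [0.6214, 0.2265, 0.2365]
eef_rot: [0.034, 2.362, -0.016]
ft_force: [0.7, -0.3, -0.4]
opening: -0.003
finger_force: 0.1
```

Emit:
arm_command(
  targets=[-0.02,0,0.022,0,0,0,1,-0.02,0,0.022,0,0,0,1,0,0,0,0,0,0,1,0,0,0,0,0,0,1,0,0,0,0,0,0,1,0,0,0,0,0,0,1,0,0,0,0,0,0,1,0,0,0,0,0,0,1],
)

```text
t: 8.42
eef_pos: [0.6347, 0.2263, 0.2355]
eef_rot: [0.033, 2.363, -0.016]
ft_force: [-5.7, -0.8, 2.5]
opening: 0.004
finger_force: 3.1
```

```bash
python3 -c "
from h import *
plan(H(.069,.045,.184),45)
g=cams.grab_frame('scene');h=cams.grab_frame('side')
cv2.imwrite('pics/c4.png',np.hstack([cv2.resize(g['image'][200:425,250:550],(400,300)),cv2.resize(h['image'][90:270,190:430],(400,300))]))"
```

```text
t 8.42 tip [0.6859 0.2247 0.1835] F [-5.7 -0.8  2.5] open 0.0
turn share [-0.     -0.0011  0.0004] shift share after turn [ 0.045 -0.003 -0.045] before turn [ 0.045 -0.003 -0.045]
```

View pics/c4.png

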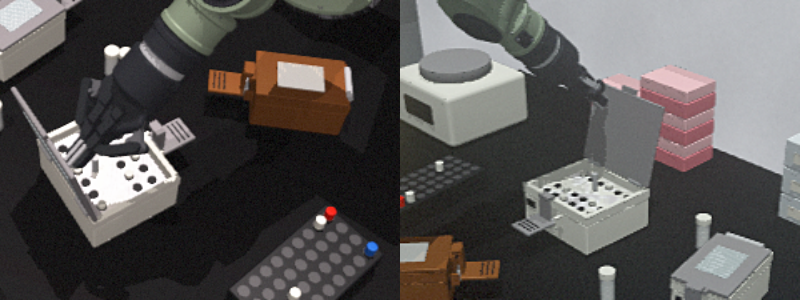

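The lid leans back past upright, and the 5.7 N says it is on its stop. I withdraw along the tool axis.

Emit:
arm_command(
  targets=[0,0,-0.03,0,0,0,1,0,0,-0.1,0,0,0,1,0,0,-0.13,0,0,0,1,0,0,-0.13,0,0,0,1,0,0,-0.13,0,0,0,1,0,0,-0.13,0,0,0,1,0,0,0,0,0,0,1,0,0,0,0,0,0,1],
)

```text
t: 9.18
eef_pos: [0.5212, 0.2302, 0.3543]
eef_rot: [0.033, 2.357, -0.013]
ft_force: [-1.0, -0.2, 0.1]
opening: 0.001
finger_force: 0.0
```

```bash
python3 -c "
from h import *
plan(H(.069,.045,.184),45)
g=cams.grab_frame('scene');h=cams.grab_frame('side')
cv2.imwrite('pics/c5.png',np.hstack([cv2.resize(g['image'][200:425,220:520],(400,300)),cv2.resize(h['image'][90:270,190:430],(400,300))]))"
```

```text
t 9.18 tip [0.5728 0.2288 0.3026] F [-1.  -0.2  0.1] open 0.0
turn share [ 0.0003 -0.0002  0.0001] shift share after turn [ 0.06  -0.005  0.612] before turn [ 0.059 -0.006  0.612]
```

View pics/c5.png

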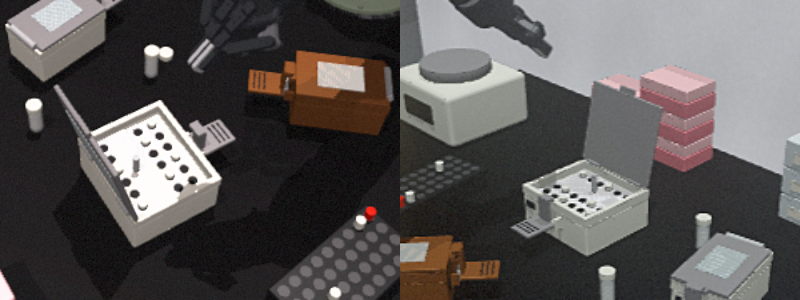

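The lid rests open, the tab is back up, the hand is clear, and nothing else has moved.

```bash
python3 -c "
from h import *
print(ctrl.job_done())"
```

```text
the job is handed in; nothing more can be done
None
```

I opened the wide holder with its release tab, and its lid now rests on the back stop; the narrow holder is shut, nothing else looks moved, the hand is clear, and the job is handed in (no verdict was returned).

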